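Reset the bench dry-air valve and hold it open

TASK

The spray can is standing in the way of the crank handle of the dry-air valve on the electronics bench: first lift it away and stand it upright in the grey tray, without knocking it over. Then turn the red handwheel clockwise until it is fully shut against its stop, and from there back it off (counter-clockwise) exactly two full turns. The valve springs shut when let go, so finish while still gripping its black handle, holding it still at two turns open, and leave the other things on the mat where they are.

Things in the scene. Friction and masses are not known exactly. Their poses are not given: they have to be found in the camera images.
- wheel (a joint): Red handwheel's turning, rad: 0 = shut against the clockwise stop; grows counter-clockwise seen from above (opening), over whole turns (two turns = 12.57; far stop 16.5). Starts at 3.2 to 6.0. Friction 0.16 N m plus a spring towards shut of 0.02 N m per rad (8 N at the handle to open beyond two turns): let go below 1 turn it stays, at two turns it runs back.
- valve_axis (a point): Point on the upright wheel axis, on the hub, 50 mm above the bench. Wheel 96 mm across, rim top 48 mm above the bench, a white stripe pointing to the handle. Valve fixed to the bench, brass foot 72 mm across. Its x axis points from the axis to where the handle is when shut; a brass pipe 62 mm long, 27 mm high, points along -y, away from the can.
- handle_mid (a point): Point on the centre line of the upright black crank handle, 54 mm from the wheel's axis, 74 mm above the bench. The handle is a cylinder 16 mm thick from 50 to 94 mm above the bench, fixed to a lug of the wheel's rim; it spins freely on its own pin, so it can be carried round without turning the gripper.
- handle: The same black handle as a whole (30 g cylinder with handle_mid on its centre line); origin at the centre of its lower end, 50 mm above the bench. It turns freely about its own z, so its yaw means nothing.
- can: Upright spray can, 45 mm in diameter, straight silver-and-white side up to 142 mm height, then an orange cap 39 mm wide up to 170 mm; 0.2 kg or so; origin at the centre of its underside. Stands on the bench beside the wheel, about 75 mm from its axis, in the handle's path.
- tray_in (a point): Centre of the inner floor of the open grey tray, 5 mm above the bench. Tray 120 x 120 mm outside, 35 mm high, walls 5 mm thick along its x and y; it stands on the bench and does not move.
- meter: Bystander: teal multimeter lying flat, 150 x 76 x 34 mm, origin at the centre of its underside, long along its x.
- breadboard: Bystander: white breadboard with black chips, 55 x 165 x 9 mm (chips to 14), origin at the centre of its underside, long along its y.
- screwdriver: Bystander: red-handled screwdriver about 200 mm long, under 35 mm high, lying along its x, origin below its middle.

How it is judged:
On the way, in this order (a step that is already met when the one before it is completed fails the run):
1. the can stands upright on the tray's floor, let go and at rest (x of can in the frame of tray_in between -0.045 and 0.045 m and y of can in the frame of tray_in between -0.045 and 0.045 m and z of can in the frame of tray_in between -0.006 and 0.008 m and angle between can's own z axis and vertical below 0.1 rad and contact force between the fingers and can below 0.1 N and linear speed of can below 0.03 m/s), for 0.2 s.
2. then the valve is shut against its stop (within 0.1 rad) (value of joint wheel below 0.1 rad), for 0.2 s.
At the end, for the whole second after the job is handed in: Wheel two turns (12.57 rad) open, within 0.2 rad, and still (under 0.1 rad/s); the fingers grip its handle (over 10 N, handle_mid within 35 mm of the grasp point); the can stands upright (within 0.1 rad), untouched and at rest on the tray floor (all of step 1 and value of joint wheel between 12.366 and 12.766 rad and velocity of joint wheel between -0.1 and 0.1 rad/s and contact force between the fingers and handle above 10 N and distance between the grasp point and handle_mid below 0.035 m); the arm keeps its last pose, push and grip.
It fails at once if the can is knocked over (tilted over 0.6 rad) (angle between can's own z axis and vertical above 0.6 rad).
It fails at once if the meter is disturbed (moved over 30 mm) (distance of meter from where it was at the start of the episode above 0.03 m).
It fails at once if the breadboard is disturbed (moved over 30 mm) (distance of breadboard from where it was at the start of the episode above 0.03 m).
It fails at once if the screwdriver is disturbed (moved over 30 mm) (distance of screwdriver from where it was at the start of the episode above 0.03 m).
It also fails if it takes over 72 s, if anything falls off the work surface, if the arm or the gripper's body presses on something with over 40 N, if the wrist force passes 120 N, or if a joint passes its speed limit or range.

ROBOT

A 7-joint arm with a two-finger parallel gripper is mounted at the origin on the work surface. World frame = base frame: x ahead of the robot, y to its left, z up, the work surface at z = 0. Lengths are in m, angles in rad, forces in N, time in s.
With the tool pointing down it reaches from about 0.4 to 0.9 m from the base axis. Payload 5.5 kg.
Tool frame: the origin (TCP) lies at the very end of the fingers, on their centre line; the grasp point (between the pads) lies 19 mm behind it; z points along the fingers, y is the direction in which the jaws open and shut (so a half turn about z gives the same grasp; the last joint's range is limited). The gripper opens to 85 mm and grips with 20 to 120 N. Pads are 22 mm wide; open, the fingers measure 114 mm over their backs; the gripper's body (76 mm by 85 mm) begins 54 mm behind the grasp point. The pads swing forward as they close: fully open they stand 13 mm farther back than shut.
Start: joints at [1.385, 0.501, -0.427, 1.55, 0.221, 1.138, -0.21], TCP at [0.282, -0.586, 0.231] pointing down, gripper open.
Joint ranges: [-2.88, 2.88], [-0.31, 2.03], [-1.54, 1.56], [0.2, 2.42], [-1.41, 4.55], [0.19, 2.02], [-2.57, 2.57]. Speed limits (rad/s): [2.57, 2.57, 3.14, 3.14, 3.14, 3.14, 3.14].

INTERFACE

Orientations are given as a unit quaternion [x, y, z, w].
In Python, from bench import env gives the robot as it stands.
- The arm moves only by the shell command python3 -m inch 'ROWS' [OPENING] [FORCE]. ROWS is JSON, a list that holds one entry, the list of rows, each a list of 6 numbers: the shift along the tool's x, y, z in cm, then the turn, a rotation vector about the tool's x, y, z in degrees. In form: [[[x, y, z, wx, wy, wz], ...]]. A call has 1 to 20 rows; each row is the pose to reach, as a shift and turn from the pose commanded when the call began, along the tool's axes at that moment; what a row does not reach only later rows make up. A row lasts 1/8 s, in which the tool goes at most 62.5 mm and 10.7 degrees, less where a joint would pass 70% of its speed; a pose out of reach is approached as far as the arm can. A call with a gripper value outside its range is refused whole. OPENING is the closure, from 0 (fully open) to 1 (shut), set as the call begins (- or left out, the last holds). The fingers move at their own pace and stop on an object; FORCE is the grip in N (left out, the last holds). Time passes only in rows, so rows that repeat a pose let the fingers close. It gives the time, the measured TCP pose, the force and the opening at its end, in the units of the state.
- env.observe(): the state, without advancing time (a new reading comes with each control period).
- env.capture(name): name is "side" or "top" or "wrist"; returns the picture (420x560x3 uint8, red, green, blue); there is no depth.
- env.get_calibration(name): a dict with "fx", "fy", "cx", "cy" (pixels), "xyz" and "orientation" of the camera in the world. Camera axes: x right, y down, z forward; pixel columns grow to the right and rows downward; lengths in m; the calibration is good to about 2 mm. A picture is of the moment at which its call begins: read the wrist's pose just before it. get_calibration takes no time and is no camera call; for the wrist camera it gives the pose at the moment of the call.
- env.finish_job(): hands the job in, once; it reports no verdict.
The state is a dict: "time": time; "joints": joint angles; "joint_vel": joint speeds; "joint_torque": joint torques, N m; "eef_pos": TCP position; "eef_rot": TCP orientation; "force": force on the tool from outside, world axes, zero at the start; "wrist_torque": the same for the moment, N m; "grip_width": finger opening in m.
Only numpy, scipy, OpenCV 4.12 (cv2) and the standard library are available. Lean on these libraries where they do the work, as an engineer would, in place of code of your own. Each camera call takes 0.05 s, during which the arm holds its last target.

## Working session

There is one attempt and no reset: what is moved stays moved. The work goes in short steps, Python scripts to look and compute and a shell command to move; the robot and the scene stay as the last step left them, time stands still between calls to the robot, and variables do not carry over. Pictures are saved under pics/ and viewed, and the job is handed in when it is done.

```bash
ls; mkdir -p pics
python3 - <<'E'
from bench import env
import cv2
o=env.observe(); print({k:o[k] for k in('time','eef_pos','eef_rot','force','grip_width')})
for n in('side','top','wrist'):
    c=env.get_calibration(n); print(n,c)
    cv2.imwrite(f'pics/{n}0.png',env.capture(n)[:,:,::-1])
E
```

```text
pics
{'time': 0.0, 'eef_pos': array([ 0.2816558 , -0.58504582,  0.23026649]), 'eef_rot': array([ 9.74924741e-01,  2.22532746e-01, -2.01440427e-04, -9.41331923e-04]), 'force': array([-0.07357826,  0.6911083 ,  0.40301851]), 'grip_width': 0.08571166793439262}
side {'fx': 490.82034294719426, 'fy': 490.82034294719426, 'cx': 280.9742794697992, 'cy': 212.85465872955393, 'xyz': array([0.2117886 , 0.69497861, 0.90519656]), 'orientation': array([-0.2492103 ,  0.89266719, -0.36239886,  0.09852194])}
top {'fx': 534.7497081716467, 'fy': 534.7497081716467, 'cx': 281.6421284160482, 'cy': 204.4270345245744, 'xyz': array([0.42567886, 0.008203  , 1.54423125]), 'orientation': array([-0.69945194,  0.71186642, -0.04247712,  0.04699878])}
wrist {'fx': 373.9141249846426, 'fy': 373.9141249846426, 'cx': 280.30627178930365, 'cy': 209.01154088959896, 'xyz': array([ 0.34184685, -0.55633245,  0.37151787]), 'orientation': array([ 0.839538  , -0.52718217, -0.07077259,  0.11066228])}
```

View pics/top0.png

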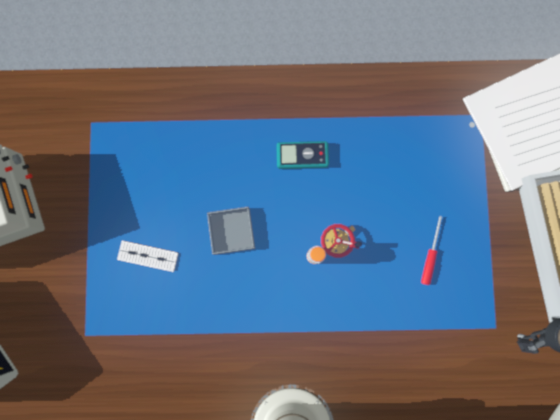

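View pics/side0.png

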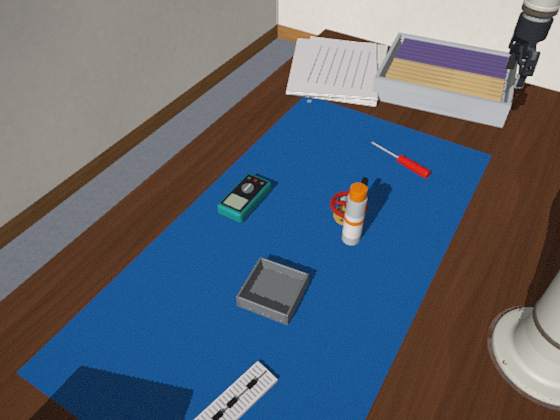

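Top view: the wheel is near (338,240), the orange cap at (317,255) and the tray at (231,231). Next I'll measure them with masks.

```bash
cat > h.py <<'E'
import numpy as np, cv2
from scipy.spatial.transform import Rotation as R
from bench import env
def ray(c,uv,z):
    d=np.array([(uv[0]-c['cx'])/c['fx'],(uv[1]-c['cy'])/c['fy'],1.])
    d=R.from_quat(c['orientation']).apply(d); p=np.array(c['xyz'])
    return p+d*(z-p[2])/d[2]
def proj(c,P):
    q=R.from_quat(c['orientation']).inv().apply(np.array(P)-c['xyz'])
    return q[0]/q[2]*c['fx']+c['cx'],q[1]/q[2]*c['fy']+c['cy']
def tool(p,R0=None,o=None):
    o=o or env.observe()
    return R.from_quat(o['eef_rot']).inv().apply(np.array(p)-o['eef_pos'])*100
def blobs(m,mn=20):
    n,l,s,ce=cv2.connectedComponentsWithStats(m.astype(np.uint8))
    return [(s[i].tolist(),ce[i].round(1).tolist()) for i in range(1,n) if s[i][4]>=mn]
E
python3 - <<'E'
from h import *
for n in('top','side'):
    im=cv2.imread(f'pics/{n}0.png'); hsv=cv2.cvtColor(im,cv2.COLOR_BGR2HSV);H,S,V=cv2.split(hsv)
    print(n,'orange',blobs((H>6)&(H<17)&(S>190)&(V>170)))
    print('red',blobs(((H<5)|(H>172))&(S>150)&(V>90)))
    print('grey',blobs((S<70)&(V<140)&(V>40),150))
    print('black',blobs((V<40),15))
im=cv2.imread('pics/top0.png')
a=cv2.resize(im[200:290,190:390],None,fx=4,fy=4,interpolation=cv2.INTER_CUBIC);cv2.imwrite('pics/topz.png',a)
im=cv2.imread('pics/side0.png')
a=cv2.resize(im[160:330,220:400],None,fx=3.5,fy=3.5,interpolation=cv2.INTER_CUBIC);cv2.imwrite('pics/sidez.png',a)
E
```

```text
top orange []
red [([26, 174, 6, 4, 21], [28.8, 175.7]), ([322, 225, 32, 23, 117], [337.1, 232.8]), ([422, 250, 14, 34, 244], [428.5, 267.0])]
grey [([330, 59, 213, 59, 882], [478.0, 86.0]), ([140, 117, 184, 4, 191], [232.6, 118.4]), ([81, 141, 366, 196, 640], [201.9, 299.1]), ([484, 143, 36, 143, 595], [492.2, 187.5]), ([0, 145, 45, 102, 2562], [17.5, 199.8]), ([209, 208, 40, 45, 637], [219.8, 229.3]), ([517, 317, 43, 37, 876], [541.8, 338.0]), ([0, 345, 19, 44, 326], [7.3, 370.3]), ([301, 389, 33, 31, 159], [323.2, 405.0]), ([279, 404, 39, 16, 354], [300.7, 412.9])]
black [([9, 209, 5, 4, 15], [11.2, 210.3]), ([0, 352, 12, 22, 132], [3.8, 364.6])]
side orange [([349, 183, 18, 19, 205], [358.1, 191.3]), ([344, 218, 17, 8, 31], [352.5, 222.7])]
red [([397, 155, 33, 23, 292], [413.4, 166.0]), ([330, 191, 19, 27, 191], [337.9, 202.6])]
grey [([0, 0, 56, 65, 1964], [19.5, 23.0]), ([503, 3, 55, 100, 1841], [526.2, 46.3]), ([380, 36, 22, 41, 212], [390.9, 57.6]), ([0, 38, 296, 264, 12211], [132.1, 169.3]), ([237, 257, 72, 68, 2903], [272.7, 290.0]), ([511, 270, 49, 80, 901], [536.6, 312.3])]
black [([545, 22, 7, 13, 17], [548.1, 28.2]), ([510, 30, 19, 25, 156], [517.4, 43.9]), ([522, 55, 6, 11, 19], [524.5, 59.3]), ([515, 56, 6, 12, 18], [517.4, 60.2]), ([520, 74, 7, 5, 16], [522.9, 76.1]), ([226, 175, 41, 35, 289], [248.3, 188.4]), ([362, 178, 5, 7, 22], [364.5, 180.6]), ([247, 380, 10, 8, 40], [251.4, 383.4]), ([227, 398, 10, 10, 43], [231.5, 402.2]), ([213, 411, 10, 9, 47], [217.4, 415.3])]
```

View pics/topz.png

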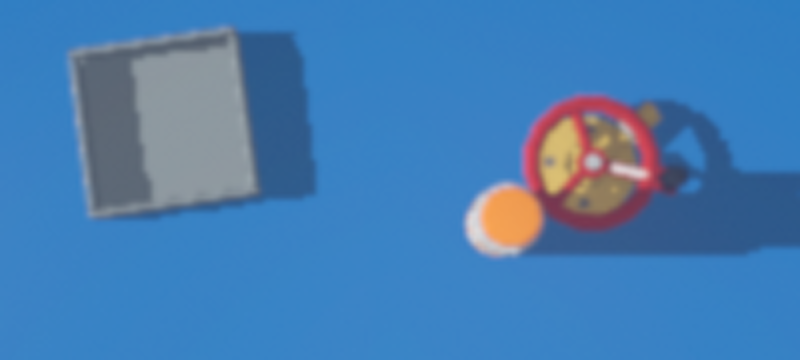

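View pics/sidez.png

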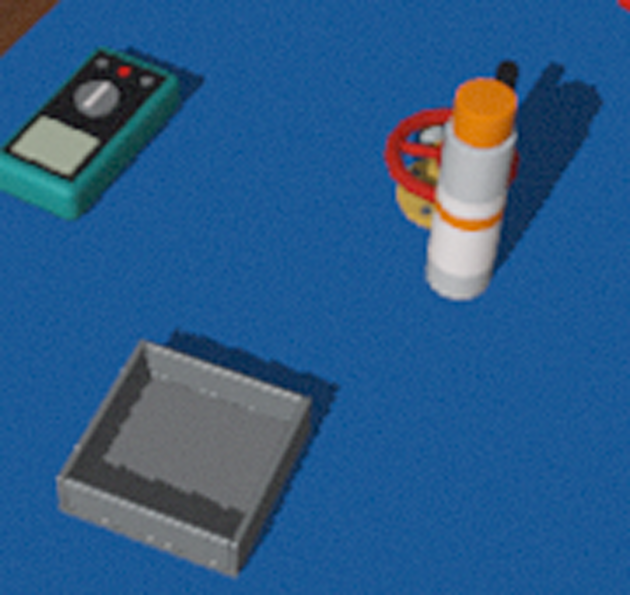

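Run:
```python
from h import *
c=env.get_calibration('top')
f=lambda U,V:((U+.5)/4-.5+190,(V+.5)/4-.5+200)
hub=ray(c,f(592,161),.052);print('hub',hub)
print('rim',ray(c,f(590,162),.045))
h=ray(c,f(676,177),.09);print('handle',h,np.hypot(*(h-hub)[:2]),np.degrees(np.arctan2(*(h-hub)[1::-1])))
cap=ray(c,f(512,216),.17);print('cap',cap,'dist hub',np.hypot(*(cap-hub)[:2]),np.degrees(np.arctan2(*(cap-hub)[1::-1])))
t=np.array([ray(c,f(*p),.035) for p in((70,50),(235,28),(258,192),(90,215))]);print(t.round(3),t.mean(0))
s=env.get_calibration('side')
print('side cap top at',proj(s,cap),'hub',proj(s,hub),'tray',proj(s,t.mean(0)*[1,1,0]+[0,0,.005]),'handle top',proj(s,[h[0],h[1],.094]))
o=env.observe();Rm=R.from_quat(o['eef_rot']).as_matrix();print(Rm.round(3),o['joints'].round(2))
m=[ray(c,p,.03) for p in((302,154),)];print('meter',m)
```

```text
hub [ 0.51331636 -0.13818825  0.052     ]
rim [ 0.51305248 -0.13745486  0.045     ]
handle [ 0.49924031 -0.19105366  0.09      ] 0.05470728469973746 -104.90976358210527
cap [ 0.47211966 -0.07440436  0.17      ] dist hub 0.07593123243750666 122.85757953575977
[[0.6   0.228 0.035]
 [0.613 0.111 0.035]
 [0.497 0.096 0.035]
 [0.483 0.214 0.035]] [0.54803184 0.16237211 0.035     ]
side cap top at (np.float64(358.5674264993581), np.float64(186.8805848125489)) hub (np.float64(348.6364690422023), np.float64(200.95208758467388)) tray (np.float64(273.186688686341), np.float64(291.81794255928816)) handle top (np.float64(364.81662993258897), np.float64(178.12944797561374))
[[ 0.901  0.434 -0.001]
 [ 0.434 -0.901  0.001]
 [ 0.    -0.002 -1.   ]] [ 1.39  0.5  -0.43  1.55  0.22  1.14 -0.21]
meter [array([ 0.76427125, -0.0450584 ,  0.03      ])]
```

View pics/wrist0.png

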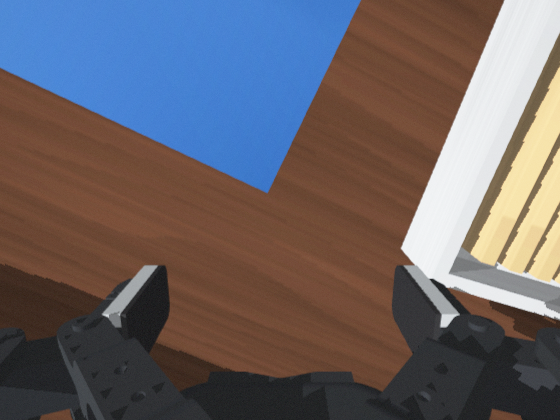

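Both views agree to about 1 px. The handle is at -105° and the pipe at about -49°, so the shut direction should be around +41° and the wheel near 3.7 rad. Next I move above the can and square the tool to the world axes.

```bash
python3 -m inch '[[[2,-1.9,0,0,0,1.3],[6,-5.8,0,0,0,4],[10,-9.6,0,0,0,6.5],[14,-13.5,0,0,0,9],[18,-17.3,0,0,0,11.8],[22,-21.2,0,0,0,14.4],[26,-25,0,0,0,17],[30,-28.9,0,0,0,19.6],[34,-32.7,0,0,0,22.2],[37,-35.6,0,0,0,24.2],[38.7,-37.2,0,0,0,25.3],[39.3,-37.8,0,0,0,25.7],[39.3,-37.8,0,0,0,25.7],[39.3,-37.8,0,0,0,25.7]]]' 0
python3 - <<'E'
from h import *
c=env.get_calibration('wrist');im=env.capture('wrist');cv2.imwrite('pics/w1.png',im[:,:,::-1])
o=env.observe();print(o['eef_pos'],R.from_quat(o['eef_rot']).as_matrix().round(3),o['joints'].round(2),o['time'])
print('exp cap',proj(c,[.472,-.0745,.17]),proj(c,[.513,-.138,.052]))
hsv=cv2.cvtColor(im,cv2.COLOR_RGB2HSV);H,S,V=cv2.split(hsv)
for s,ce in blobs((H>6)&(H<20)&(S>150)&(V>150),50):print(s,ce,ray(c,ce,.17))
E
```

```text
time: 1.9
eef_pos: [0.4716, -0.076, 0.2311]
eef_rot: [1.0, -0.001, -0.0, 0.0]
force: [0.8, -0.1, 0.1]
grip_width: 0.0852
[ 0.47170957 -0.07600109  0.23119195] [[ 1.    -0.002 -0.   ]
 [-0.002 -1.    -0.   ]
 [-0.     0.    -1.   ]] [ 0.7   0.21 -0.67  1.96  0.16  1.01 -1.62] 1.95
exp cap (np.float64(278.57186346048195), np.float64(228.6340243674614)) (np.float64(354.22075505822625), np.float64(138.7557675817654))
[247, 186, 63, 70, 3465] [278.2, 221.2] [ 0.47641652 -0.07430074  0.17      ]
```

View pics/w1.png

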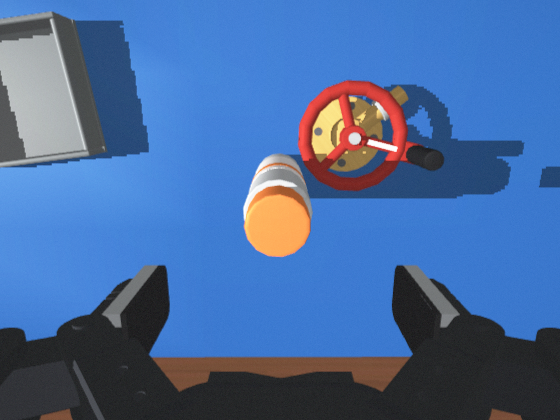

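The wrist view shows the cap's top disc centred at about (278,225) and the hub at (354,138), as predicted. I descend to grip the can's upper side.

```bash
python3 -m inch '[[[0.1,-0.15,1,0,0,0],[0.1,-0.15,3,0,0,0],[0.1,-0.15,5,0,0,0],[0.1,-0.15,7,0,0,0],[0.1,-0.15,9,0,0,0],[0.1,-0.15,10.7,0,0,0],[0.1,-0.15,11.7,0,0,0],[0.1,-0.15,12.2,0,0,0],[0.1,-0.15,12.2,0,0,0]]]' 0 && python3 -m inch '[[[0,0,0,0,0,0],[0,0,0,0,0,0],[0,0,0,0,0,0],[0,0,0,0,0,0],[0,0,0,0,0,0],[0,0,0,0,0,0]]]' 1 40
python3 - <<'E'
from h import *
o=env.observe();print(o['eef_pos'],o['force'],o['grip_width'])
cv2.imwrite('pics/s2.png',cv2.resize(env.capture('side')[100:330,220:480,::-1],None,fx=2.5,fy=2.5))
E
```

```text
time: 3.08
eef_pos: [0.4732, -0.073, 0.1093]
eef_rot: [1.0, 0.0, -0.0, -0.0]
force: [0.2, 0.9, -0.3]
grip_width: 0.0853
time: 3.82
eef_pos: [0.4738, -0.0733, 0.11]
eef_rot: [1.0, 0.0, 0.001, 0.0]
force: [-0.4, -0.2, 6.0]
grip_width: 0.0437
[ 0.47378573 -0.07327166  0.11001905] [-0.40083403 -0.1788631   6.01717981] 0.04371054428397956
```

View pics/s2.png

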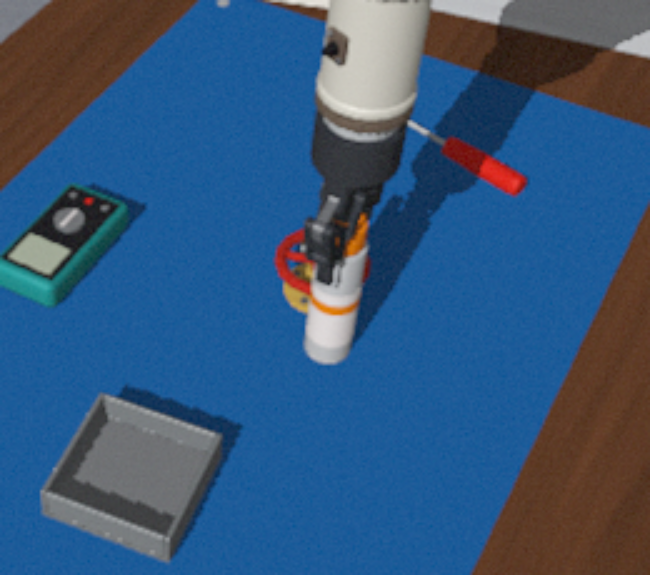

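The can is gripped and upright (44 mm opening). I lift it, carry it over the tray and lower it.

```bash
python3 -m inch '[[[0,0,-1,0,0,0],[0,0,-3,0,0,0],[0,0,-5,0,0,0],[0,0,-7,0,0,0],[0.3,-1,-8,0,0,0],[1,-3.2,-8,0,0,0],[1.9,-6,-8,0,0,0],[2.8,-9,-8,0,0,0],[3.8,-12,-8,0,0,0],[4.7,-15,-8,0,0,0],[5.7,-18,-8,0,0,0],[6.5,-20.7,-8,0,0,0],[7.1,-22.5,-8,0,0,0],[7.4,-23.4,-8,0,0,0],[7.4,-23.5,-8,0,0,0],[7.4,-23.5,-8,0,0,0]]]'
python3 - <<'E'
from h import *
o=env.observe();print(o['eef_pos'],o['force'],o['grip_width'])
cv2.imwrite('pics/s3.png',cv2.resize(env.capture('side')[150:370,180:440,::-1],None,fx=2.5,fy=2.5))
E
```

```text
time: 5.88
eef_pos: [0.5469, 0.1608, 0.1891]
eef_rot: [1.0, -0.0, -0.0, 0.0]
force: [-1.2, 0.2, -2.5]
grip_width: 0.0445
[0.54689676 0.16079477 0.18910386] [-1.15778578  0.23983203 -2.4930236 ] 0.04452903124174653
```

View pics/s3.png

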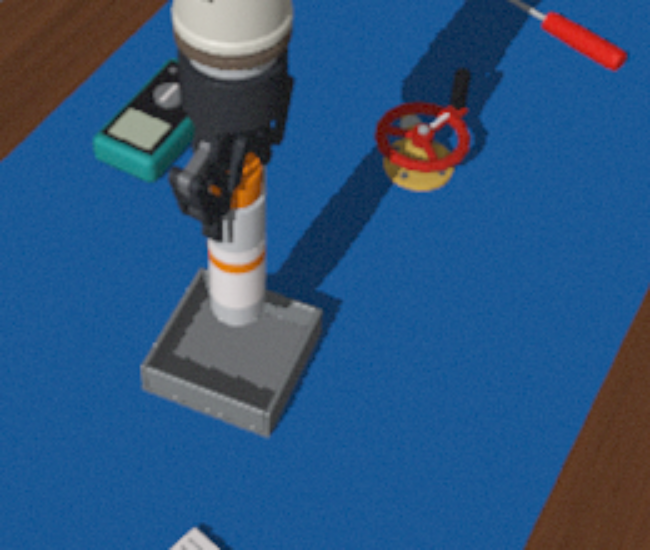

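```bash
python3 -m inch '[[[0.1,0,1,0,0,0],[0.1,0,2.5,0,0,0],[0.1,0,4,0,0,0],[0.1,0,5.5,0,0,0],[0.1,0,6.5,0,0,0],[0.1,0,7,0,0,0],[0.1,0,7.2,0,0,0],[0.1,0,7.3,0,0,0],[0.1,0,7.4,0,0,0],[0.1,0,7.4,0,0,0]]]'
```

```text
time: 7.18
eef_pos: [0.5482, 0.162, 0.1155]
eef_rot: [1.0, 0.0, 0.0, -0.0]
force: [-0.2, -0.7, -2.8]
grip_width: 0.0442
```

```bash
python3 -m inch '[[[0,0,0.1,0,0,0],[0,0,0.2,0,0,0],[0,0,0.2,0,0,0]]]'
```

```text
time: 7.55
eef_pos: [0.5491, 0.1621, 0.1151]
eef_rot: [1.0, 0.0, 0.001, 0.0]
force: [-1.4, -1.8, 9.5]
grip_width: 0.0439
```

The force turned upward, so the can is on the floor. I release it slowly and then rise straight up.

```bash
python3 -m inch '[[[0,0,-0.1,0,0,0],[0,0,-0.1,0,0,0],[0,0,-0.1,0,0,0],[0,0,-0.1,0,0,0],[0,0,-0.1,0,0,0],[0,0,-0.1,0,0,0]]]' 0
python3 -m inch '[[[0,0,-1,0,0,0],[0,0,-3,0,0,0],[0,0,-5,0,0,0],[0,0,-7,0,0,0],[0,0,-9,0,0,0],[0,0,-10.5,0,0,0],[0,0,-11,0,0,0],[0,0,-11,0,0,0]]]'
python3 - <<'E'
from h import *
o=env.observe();print(o['eef_pos'],o['force'],o['grip_width'])
cv2.imwrite('pics/s4.png',cv2.resize(env.capture('side')[130:350,180:440,::-1],None,fx=2.5,fy=2.5))
cv2.imwrite('pics/w4.png',env.capture('wrist')[:,:,::-1])
E
```

```text
time: 8.3
eef_pos: [0.548, 0.1621, 0.1143]
eef_rot: [1.0, 0.0, -0.0, -0.0]
force: [-0.6, 1.0, -0.4]
grip_width: 0.0853
time: 9.3
eef_pos: [0.5481, 0.1619, 0.2244]
eef_rot: [1.0, 0.0, 0.0, 0.0]
force: [-0.5, -1.2, -0.5]
grip_width: 0.0851
[0.5480508  0.16188671 0.22437883] [-0.47233292 -1.17916846 -0.54360802] 0.08514693926331146
```

View pics/s4.png

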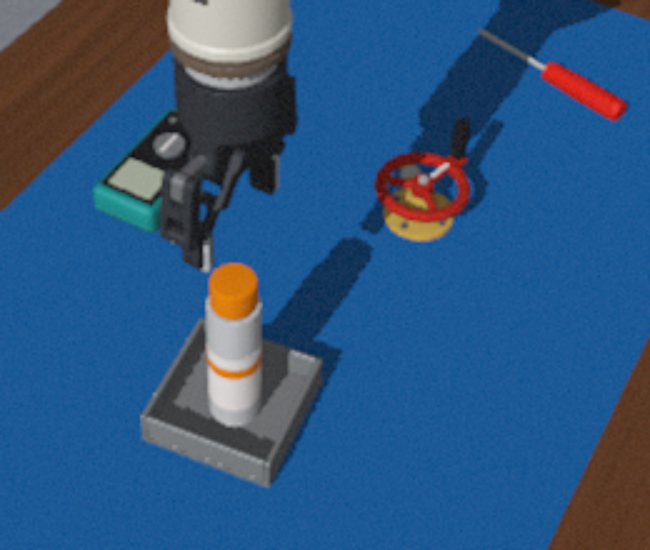

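View pics/w4.png

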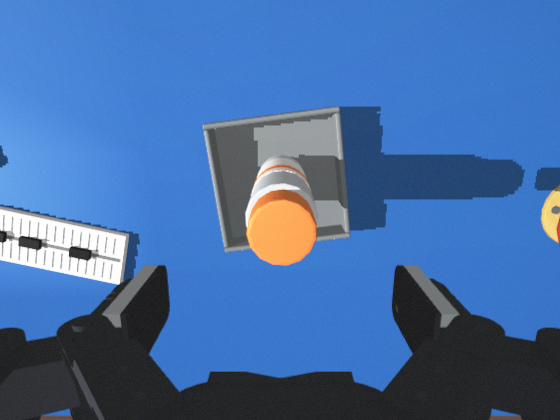

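Both pictures show the can upright inside the tray, clear of the walls. Next I move over the handle and refine its position.

```bash
python3 -m inch '[[[-0.2,1.5,0,0,0,0],[-0.7,5,0,0,0,0],[-1.3,9,0,0,0,0],[-1.8,13,0,0,0,0],[-2.4,17,0,0,0,0],[-2.9,21,0,0,0,0],[-3.5,25,0,0,0,0],[-4.1,29,0,0,0,0],[-4.5,32.5,0,0,0,0],[-4.8,34.5,0,0,0,0],[-4.9,35.3,0,0,0,0],[-4.9,35.3,0,0,0,0],[-4.9,35.3,0,0,0,0]]]'
python3 - <<'E'
from h import *
o=env.observe();c=env.get_calibration('wrist');im=env.capture('wrist');cv2.imwrite('pics/w5.png',im[:,:,::-1])
print(o['eef_pos'],o['joints'].round(2))
print('exp handle top',proj(c,[.4992,-.191,.094]),'bot',proj(c,[.4992,-.191,.05]),'hub',proj(c,[.5133,-.138,.052]))
E
```

```text
time: 11.02
eef_pos: [0.4993, -0.1898, 0.2243]
eef_rot: [1.0, 0.001, 0.0, -0.0]
force: [0.2, -0.2, 0.5]
grip_width: 0.0854
[ 0.49931847 -0.18976485  0.2243008 ] [ 0.82  0.33 -0.61  1.84  0.21  1.04 -1.45]
exp handle top (np.float64(282.71460888552224), np.float64(200.43091449730218)) bot (np.float64(282.42752722479946), np.float64(188.2459214461698)) hub (np.float64(219.8458406648336), np.float64(172.259824343351))
```

View pics/w5.png

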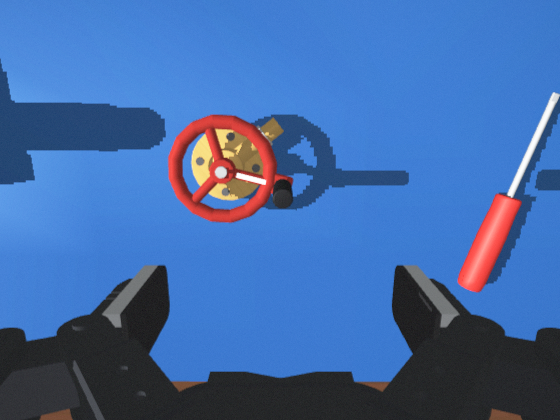

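The handle top is at (282,199) and the hub at (221,172), within 2 mm of my estimate. I descend around the handle to TCP z ≈ 0.061 and grip at 60 N.

```bash
python3 -m inch '[[[0,0.1,1,0,0,0],[0,0.1,4,0,0,0],[0,0.1,7,0,0,0],[0,0.1,10,0,0,0],[0,0.1,12.5,0,0,0],[0,0.1,14.5,0,0,0],[0,0.1,15.8,0,0,0],[0,0.1,16.3,0,0,0],[0,0.1,16.3,0,0,0]]]' 
python3 -m inch '[[[0,0,0,0,0,0],[0,0,0,0,0,0],[0,0,0,0,0,0],[0,0,0,0,0,0],[0,0,0,0,0,0],[0,0,0,0,0,0],[0,0,0,0,0,0]]]' 1 60
python3 - <<'E'
from h import *
c=env.get_calibration('wrist')
print(env.observe()['force'])
cv2.imwrite('pics/s6.png',cv2.resize(env.capture('side')[100:300,230:470,::-1],None,fx=2.5,fy=2.5))
E
```

```text
time: 12.2
eef_pos: [0.4994, -0.192, 0.0615]
eef_rot: [1.0, 0.0, 0.0, 0.0]
force: [-0.8, 0.0, -0.0]
grip_width: 0.085
time: 13.08
eef_pos: [0.4993, -0.1913, 0.0617]
eef_rot: [1.0, 0.0, 0.0, -0.0]
force: [-2.0, 2.2, 6.2]
grip_width: 0.0145
[-1.95057463  2.17738296  6.2375842 ]
```

View pics/s6.png

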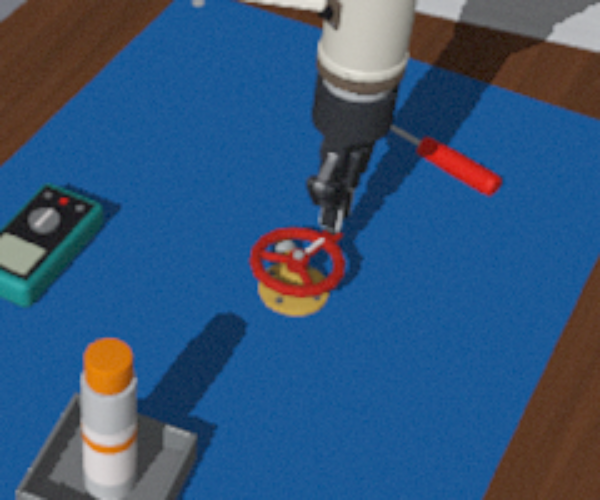

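The handle is gripped. I'll compute the clockwise arc in tool axes.

```bash
cat >> h.py <<'E'
C=np.array([.5133,-.138]);r=.054
def arc(a0,angs,rr=None):
    rr=rr or r
    f=lambda a:np.array([np.cos(np.radians(a)),np.sin(np.radians(a))])*100
    for a in angs:
        d=f(a)*rr-f(a0)*r; print(int(a),'[%.1f,%.1f,0,0,0,0]'%(d[0],-d[1]))
def now():
    o=env.observe();d=o['eef_pos'][:2]-C
    print('t',o['time'],'ang',np.degrees(np.arctan2(d[1],d[0])).round(1),'rad mm',(np.hypot(*d)*1000).round(1),'F',o['force'].round(1),'w',o['grip_width'].round(4),'z',o['eef_pos'][2].round(4))
E
python3 -c "
from h import *
now();arc(255,range(250,110,-10))"
```

```text
Traceback (most recent call last):
  File "h.py", line 25, in now
    print('t',o['time'],'ang',np.degrees(np.arctan2(d[1],d[0])).round(1),'rad mm',(np.hypot(*d)*1000).round(1),'F',o['force'].round(1),'w',o['grip_width'].round(4),'z',o['eef_pos'][2].round(4))
                                                                                                                                           ^^^^^^^^^^^^^^^^^^^^^
AttributeError: 'float' object has no attribute 'round'
```

```bash
sed -i "s/o\['grip_width'\].round(4)/round(o['grip_width'],4)/" h.py
python3 -c "
from h import *
now();arc(255,range(250,110,-10))"
```

```text
t 13.125 ang -104.7 rad mm 55.1 F [-1.5  3.1  5.9] w 0.0141 z 0.0617
250 [-0.4,-0.1,0,0,0,0]
240 [-1.3,-0.5,0,0,0,0]
230 [-2.1,-1.1,0,0,0,0]
220 [-2.7,-1.7,0,0,0,0]
210 [-3.3,-2.5,0,0,0,0]
200 [-3.7,-3.4,0,0,0,0]
190 [-3.9,-4.3,0,0,0,0]
180 [-4.0,-5.2,0,0,0,0]
170 [-3.9,-6.2,0,0,0,0]
160 [-3.7,-7.1,0,0,0,0]
150 [-3.3,-7.9,0,0,0,0]
140 [-2.7,-8.7,0,0,0,0]
130 [-2.1,-9.4,0,0,0,0]
120 [-1.3,-9.9,0,0,0,0]
```

Test with a short arc first.

```bash
python3 -m inch '[[[-0.4,-0.1,0,0,0,0],[-1.3,-0.5,0,0,0,0],[-2.1,-1.1,0,0,0,0],[-2.7,-1.7,0,0,0,0],[-3.3,-2.5,0,0,0,0],[-3.7,-3.4,0,0,0,0],[-3.9,-4.3,0,0,0,0],[-4.0,-5.2,0,0,0,0],[-4.0,-5.2,0,0,0,0]]]'
python3 -c "
from h import *
now();arc(180,range(170,50,-10))"
```

```text
time: 14.25
eef_pos: [0.4585, -0.1393, 0.0617]
eef_rot: [1.0, 0.001, -0.0, 0.0]
force: [1.0, 0.7, 8.5]
grip_width: 0.0146
t 14.25 ang -178.6 rad mm 54.8 F [1.  0.7 8.5] w 0.0146 z 0.0617
170 [0.1,-0.9,0,0,0,0]
160 [0.3,-1.8,0,0,0,0]
150 [0.7,-2.7,0,0,0,0]
140 [1.3,-3.5,0,0,0,0]
130 [1.9,-4.1,0,0,0,0]
120 [2.7,-4.7,0,0,0,0]
110 [3.6,-5.1,0,0,0,0]
100 [4.5,-5.3,0,0,0,0]
90 [5.4,-5.4,0,0,0,0]
80 [6.3,-5.3,0,0,0,0]
70 [7.2,-5.1,0,0,0,0]
60 [8.1,-4.7,0,0,0,0]
```

Small forces and good tracking. I continue to 60°.

```bash
python3 -m inch '[[[0.1,-0.9,0,0,0,0],[0.3,-1.8,0,0,0,0],[0.7,-2.7,0,0,0,0],[1.3,-3.5,0,0,0,0],[1.9,-4.1,0,0,0,0],[2.7,-4.7,0,0,0,0],[3.6,-5.1,0,0,0,0],[4.5,-5.3,0,0,0,0],[5.4,-5.4,0,0,0,0],[6.3,-5.3,0,0,0,0],[7.2,-5.1,0,0,0,0],[8.1,-4.7,0,0,0,0],[8.1,-4.7,0,0,0,0]]]'
python3 -c "
from h import *
now();arc(60,range(57,24,-3))"
```

```text
time: 15.88
eef_pos: [0.5399, -0.0923, 0.0617]
eef_rot: [1.0, 0.0, -0.0, 0.0]
force: [1.0, 1.6, 9.4]
grip_width: 0.0146
t 15.875 ang 59.8 rad mm 52.8 F [1.  1.6 9.4] w 0.0146 z 0.0617
57 [0.2,0.1,0,0,0,0]
54 [0.5,0.3,0,0,0,0]
51 [0.7,0.5,0,0,0,0]
48 [0.9,0.7,0,0,0,0]
45 [1.1,0.9,0,0,0,0]
42 [1.3,1.1,0,0,0,0]
39 [1.5,1.3,0,0,0,0]
36 [1.7,1.5,0,0,0,0]
33 [1.8,1.7,0,0,0,0]
30 [2.0,2.0,0,0,0,0]
27 [2.1,2.2,0,0,0,0]
```

```bash
python3 -m inch '[[[0.2,0.1,0,0,0,0],[0.5,0.3,0,0,0,0],[0.7,0.5,0,0,0,0],[0.9,0.7,0,0,0,0],[1.1,0.9,0,0,0,0],[1.1,0.9,0,0,0,0]]]'
python3 -c "
from h import *
now()"
python3 -m inch '[[[0.2,0.2,0,0,0,0],[0.4,0.4,0,0,0,0],[0.4,0.4,0,0,0,0]]]'
python3 -c "
from h import *
now()"
```

```text
time: 16.62
eef_pos: [0.5504, -0.1004, 0.0617]
eef_rot: [1.0, 0.001, -0.001, -0.0]
force: [0.0, 3.4, 9.6]
grip_width: 0.0146
t 16.625 ang 45.4 rad mm 52.8 F [0.  3.4 9.6] w 0.0146 z 0.0617
time: 17.0
eef_pos: [0.5542, -0.1046, 0.0617]
eef_rot: [1.0, 0.001, -0.001, -0.0]
force: [0.2, 3.0, 9.0]
grip_width: 0.0143
t 17.0 ang 39.2 rad mm 52.8 F [0.2 3.  9. ] w 0.0143 z 0.0617
```

```bash
for i in 1 2 3; do :; done
python3 -m inch '[[[0.13,0.16,0,0,0,0],[0.13,0.16,0,0,0,0],[0.13,0.16,0,0,0,0]]]' >/dev/null; python3 -c "
from h import *
now()"
python3 -m inch '[[[0.13,0.17,0,0,0,0],[0.13,0.17,0,0,0,0],[0.13,0.17,0,0,0,0]]]'>/dev/null; python3 -c "
from h import *
now()"
python3 -m inch '[[[0.12,0.18,0,0,0,0],[0.12,0.18,0,0,0,0],[0.12,0.18,0,0,0,0]]]'>/dev/null; python3 -c "
from h import *
now()"
```

```text
t 17.375 ang 37.7 rad mm 52.9 F [-1.  3. 10.] w 0.0141 z 0.0617
t 17.75 ang 37.6 rad mm 52.9 F [-4.7  6.8 14.3] w 0.0145 z 0.0616
t 18.125 ang 37.4 rad mm 52.9 F [-7.5  9.3 17. ] w 0.0145 z 0.0615
```

The angle is stuck at about 37.6° while the force rises steadily, so this is the shut stop, which matches the pipe-based estimate of roughly 41°. I refine the centre and plan the opening turns.

Run:
```python
from h import *
from scipy.optimize import least_squares
P=np.array([[.4993,-.1913],[.4585,-.1393],[.5399,-.0923],[.5504,-.1004],[.5542,-.1046]])
s=least_squares(lambda p:np.hypot(*(P-p[:2]).T)-.054,[.513,-.138]);print(s.x,s.fun*1000)
now();print(env.observe()['eef_pos'])
arc(32.5,[36,42,50,60,72]+list(range(84,256,12)))
```

```text
[ 0.51251027 -0.13889566] [ 0.04373717  0.01177892  0.04954651  0.01433277 -0.01642335]
t 18.125 ang 37.4 rad mm 52.9 F [-7.5  9.3 17. ] w 0.0145 z 0.0615
[ 0.55531309 -0.10585081  0.06153744]
36 [-0.2,-0.3,0,0,0,0]
42 [-0.5,-0.7,0,0,0,0]
50 [-1.1,-1.2,0,0,0,0]
60 [-1.9,-1.8,0,0,0,0]
72 [-2.9,-2.2,0,0,0,0]
84 [-4.0,-2.5,0,0,0,0]
96 [-5.1,-2.5,0,0,0,0]
108 [-6.2,-2.2,0,0,0,0]
120 [-7.3,-1.8,0,0,0,0]
132 [-8.2,-1.1,0,0,0,0]
144 [-8.9,-0.3,0,0,0,0]
156 [-9.5,0.7,0,0,0,0]
168 [-9.8,1.8,0,0,0,0]
180 [-10.0,2.9,0,0,0,0]
192 [-9.8,4.0,0,0,0,0]
204 [-9.5,5.1,0,0,0,0]
216 [-8.9,6.1,0,0,0,0]
228 [-8.2,6.9,0,0,0,0]
240 [-7.3,7.6,0,0,0,0]
252 [-6.2,8.0,0,0,0,0]
```

```bash
sed -i 's/^C=.*;/C=np.array([.5125,-.1389]);/' h.py
python3 -m inch '[[[-0.2,-0.3,0,0,0,0],[-0.5,-0.7,0,0,0,0],[-1.1,-1.2,0,0,0,0],[-1.9,-1.8,0,0,0,0],[-2.9,-2.2,0,0,0,0],[-4.0,-2.5,0,0,0,0],[-5.1,-2.5,0,0,0,0],[-6.2,-2.2,0,0,0,0],[-7.3,-1.8,0,0,0,0],[-8.2,-1.1,0,0,0,0],[-8.9,-0.3,0,0,0,0],[-9.5,0.7,0,0,0,0],[-9.8,1.8,0,0,0,0],[-10.0,2.9,0,0,0,0],[-9.8,4.0,0,0,0,0],[-9.5,5.1,0,0,0,0],[-8.9,6.1,0,0,0,0],[-8.2,6.9,0,0,0,0],[-7.3,7.6,0,0,0,0],[-6.2,8.0,0,0,0,0]]]'
python3 -c "
from h import *
now();arc(252,range(264,493,12))"
```

```text
time: 20.62
eef_pos: [0.4944, -0.1899, 0.0615]
eef_rot: [1.0, 0.0, -0.003, -0.0]
force: [-3.8, 4.3, 17.1]
grip_width: 0.0144
t 20.625 ang -109.5 rad mm 54.1 F [-3.8  4.3 17.1] w 0.0144 z 0.0615
264 [1.1,0.2,0,0,0,0]
276 [2.2,0.2,0,0,0,0]
288 [3.3,0.0,0,0,0,0]
300 [4.4,-0.5,0,0,0,0]
312 [5.3,-1.1,0,0,0,0]
324 [6.0,-2.0,0,0,0,0]
336 [6.6,-2.9,0,0,0,0]
348 [7.0,-4.0,0,0,0,0]
360 [7.1,-5.1,0,0,0,0]
372 [7.0,-6.3,0,0,0,0]
384 [6.6,-7.3,0,0,0,0]
396 [6.0,-8.3,0,0,0,0]
408 [5.3,-9.1,0,0,0,0]
420 [4.4,-9.8,0,0,0,0]
432 [3.3,-10.3,0,0,0,0]
444 [2.2,-10.5,0,0,0,0]
456 [1.1,-10.5,0,0,0,0]
468 [0.0,-10.3,0,0,0,0]
480 [-1.0,-9.8,0,0,0,0]
492 [-1.9,-9.1,0,0,0,0]
```

```bash
python3 -m inch '[[[1.1,0.2,0,0,0,0],[2.2,0.2,0,0,0,0],[3.3,0,0,0,0,0],[4.4,-0.5,0,0,0,0],[5.3,-1.1,0,0,0,0],[6.0,-2.0,0,0,0,0],[6.6,-2.9,0,0,0,0],[7.0,-4.0,0,0,0,0],[7.1,-5.1,0,0,0,0],[7.0,-6.3,0,0,0,0],[6.6,-7.3,0,0,0,0],[6.0,-8.3,0,0,0,0],[5.3,-9.1,0,0,0,0],[4.4,-9.8,0,0,0,0],[3.3,-10.3,0,0,0,0],[2.2,-10.5,0,0,0,0],[1.1,-10.5,0,0,0,0],[0,-10.3,0,0,0,0],[-1.0,-9.8,0,0,0,0],[-1.9,-9.1,0,0,0,0]]]'
python3 -c "
from h import *
now();arc(492,range(504,733,12))"
```

```text
time: 23.12
eef_pos: [0.4781, -0.0974, 0.0617]
eef_rot: [1.0, 0.001, 0.001, -0.001]
force: [3.5, 6.2, 6.3]
grip_width: 0.0143
t 23.125 ang 129.6 rad mm 53.9 F [3.5 6.2 6.3] w 0.0143 z 0.0617
504 [-0.8,0.8,0,0,0,0]
516 [-1.3,1.8,0,0,0,0]
528 [-1.7,2.9,0,0,0,0]
540 [-1.8,4.0,0,0,0,0]
552 [-1.7,5.1,0,0,0,0]
564 [-1.3,6.2,0,0,0,0]
576 [-0.8,7.2,0,0,0,0]
588 [-0.0,8.0,0,0,0,0]
600 [0.9,8.7,0,0,0,0]
612 [1.9,9.1,0,0,0,0]
624 [3.0,9.4,0,0,0,0]
636 [4.2,9.4,0,0,0,0]
648 [5.3,9.1,0,0,0,0]
660 [6.3,8.7,0,0,0,0]
672 [7.2,8.0,0,0,0,0]
684 [8.0,7.2,0,0,0,0]
696 [8.5,6.2,0,0,0,0]
708 [8.9,5.1,0,0,0,0]
720 [9.0,4.0,0,0,0,0]
732 [8.9,2.9,0,0,0,0]
```

```bash
python3 -m inch '[[[-0.8,0.8,0,0,0,0],[-1.3,1.8,0,0,0,0],[-1.7,2.9,0,0,0,0],[-1.8,4.0,0,0,0,0],[-1.7,5.1,0,0,0,0],[-1.3,6.2,0,0,0,0],[-0.8,7.2,0,0,0,0],[0,8.0,0,0,0,0],[0.9,8.7,0,0,0,0],[1.9,9.1,0,0,0,0],[3.0,9.4,0,0,0,0],[4.2,9.4,0,0,0,0],[5.3,9.1,0,0,0,0],[6.3,8.7,0,0,0,0],[7.2,8.0,0,0,0,0],[8.0,7.2,0,0,0,0],[8.5,6.2,0,0,0,0],[8.9,5.1,0,0,0,0],[9.0,4.0,0,0,0,0],[8.9,2.9,0,0,0,0]]]'
python3 -c "
from h import *
now();arc(732,[740,747,752,755,757.5,758,758.5])"
```

```text
time: 25.62
eef_pos: [0.5663, -0.1333, 0.0618]
eef_rot: [1.0, -0.001, -0.0, 0.003]
force: [1.8, -8.0, 6.6]
grip_width: 0.0147
t 25.625 ang 6.0 rad mm 54.1 F [ 1.8 -8.   6.6] w 0.0147 z 0.0618
740 [-0.2,-0.7,0,0,0,0]
747 [-0.5,-1.3,0,0,0,0]
752 [-0.7,-1.7,0,0,0,0]
755 [-0.9,-2.0,0,0,0,0]
757 [-1.0,-2.2,0,0,0,0]
758 [-1.0,-2.2,0,0,0,0]
758 [-1.1,-2.2,0,0,0,0]
```

```bash
python3 -m inch '[[[-0.2,-0.7,0,0,0,0],[-0.5,-1.3,0,0,0,0],[-0.7,-1.7,0,0,0,0],[-0.9,-2.0,0,0,0,0],[-1.0,-2.2,0,0,0,0],[-1.0,-2.2,0,0,0,0],[-1.0,-2.2,0,0,0,0],[-1.0,-2.2,0,0,0,0]]]'
python3 -c "
from h import *
now()
cv2.imwrite('pics/w7.png',env.capture('wrist')[:,:,::-1])
cv2.imwrite('pics/s7.png',cv2.resize(env.capture('side')[100:330,200:460,::-1],None,fx=2.5,fy=2.5))"
```

```text
time: 26.62
eef_pos: [0.5577, -0.1092, 0.0618]
eef_rot: [1.0, -0.001, 0.001, 0.001]
force: [5.3, -4.5, 4.2]
grip_width: 0.0145
t 26.625 ang 33.3 rad mm 54.0 F [ 5.3 -4.5  4.2] w 0.0145 z 0.0618
```

View pics/w7.png

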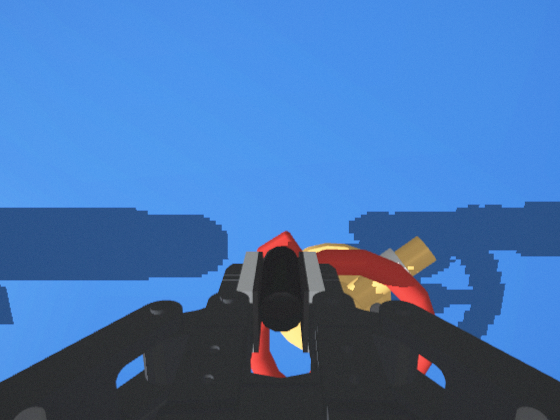

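View pics/s7.png

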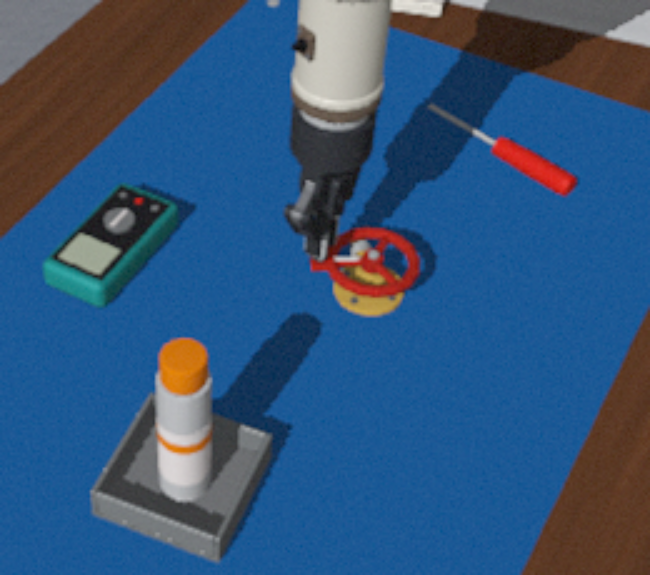

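The handle is still gripped, 4.4° short of the stop angle, and the can stands in the tray. One last trim, about 4 mm.

```bash
python3 -m inch '[[[-0.1,-0.15,0,0,0,0],[-0.25,-0.35,0,0,0,0],[-0.25,-0.35,0,0,0,0],[-0.25,-0.35,0,0,0,0],[-0.25,-0.35,0,0,0,0],[-0.25,-0.35,0,0,0,0]]]'
python3 -c "
from h import *
now();print(env.observe()['joint_vel'].round(3))
im=env.capture('top')[:,:,::-1];cv2.imwrite('pics/t8.png',cv2.resize(im[110:290,110:450],None,fx=2.3,fy=2.3))
now()"
```

```text
time: 27.48
eef_pos: [0.5552, -0.1057, 0.0618]
eef_rot: [1.0, -0.001, 0.001, 0.001]
force: [5.9, -4.8, 4.4]
grip_width: 0.0144
t 27.475 ang 37.9 rad mm 54.0 F [ 5.9 -4.8  4.4] w 0.0144 z 0.0618
[ 0.    -0.001  0.     0.002  0.    -0.001 -0.001]
t 27.525 ang 37.8 rad mm 54.0 F [ 5.8 -4.3  3.8] w 0.0146 z 0.0618
```

View pics/t8.png

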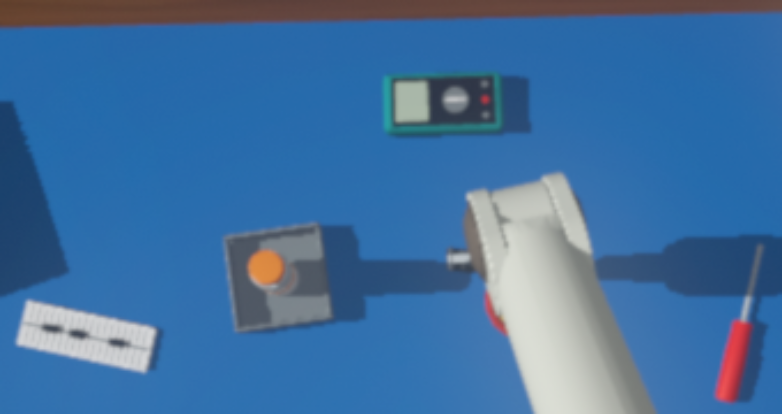

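The wheel is steady at 37.8°, which is the stop angle plus 720°. The tangential force is about 7.5 N, matching the expected 8 N, and the bystanders are where they were. Handing in.

```bash
python3 -c "
from bench import env
print(env.finish_job())"
```

```text
the job is handed in; nothing more can be done
None
```

I handed the job in at about 27.5 s; the interface gave no verdict. The spray can stands in the tray, and the valve is held at two turns open.

- **Can:** I lifted it off the bench and stood it upright in the grey tray. Later side and top views show it upright inside the walls.
- **Shut stop:** I turned the wheel clockwise to the stop at 37.7°. The angle stayed put there while the force rose to about 12 N.
- **Two turns:** I backed it off 720°. My first stop was 4.4° short, so I trimmed it. The last reading was 37.8°, within about 0.01 rad of two turns by tool position, with joint speeds near zero.
- **Grip:** The fingers are still closed on the black handle at the 60 N setting. They hold about 7.5 N sideways against the spring, close to the 8 N expected.
- **Bystanders:** The last top view shows the meter, breadboard and screwdriver where they started; I judged this by eye and did not measure it.

No checks failed. My first estimate of the wheel centre was about 1 mm off, and I corrected it with a circle fit. The wheel's angle itself could not be read directly, so it comes from the tool position.

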